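# Square up a flat-edged reference disc on a sample stage

### The arm

A 6-joint arm with a two-finger parallel gripper is mounted at the origin on the work surface. World frame = base frame: x ahead of the robot, y to its left, z up, the work surface at z = 0. Lengths are in m, angles in degrees, forces in N, time in s.
With the tool pointing down it reaches from about 0.375 to 0.9 m from the base axis. Payload 3.1 kg.
Tool frame: the origin (TCP) lies at the very end of the fingers, on their centre line; the grasp point (between the pads) lies 19 mm behind it; z points along the fingers, y is the line along which they close (so a half turn about z gives the same grasp; the last joint's range is limited). The gripper opens to 87 mm and grips with 3 to 60 N. Pads are 19 mm wide; open, the fingers measure 117 mm over their backs; the gripper's body (75 mm by 190 mm) begins 51 mm behind the grasp point.
Start: joints at [-77.091, 30.224, 82.088, -0, 67.689, -10.227], TCP at [0.246, -0.575, 0.223] pointing down, gripper open.
Joint ranges: [-176.69, 176.69], [-43.24, 126.21], [12.49, 139.97], [-82, 262], [0, 151.66], [-163.58, 163.58]. Speed limits (degrees/s): [159.86, 159.86, 180, 180, 180, 180].

### API

Orientations are given as a 3x3 rotation matrix whose columns are the frame's x, y, z axes.
In Python, from rig import * gives the robot as it stands.
- The arm moves only by the tool jog_arm, never from a script. Its arguments are lists of equal length, an entry for each row: "delta_pos": the shift along the world's x, y, z in cm, a list of three; "turn": the turn about the world's z in degrees; "grip": the closure, from 0 (fully open) to 1 (shut). In form: {"delta_pos": [[x, y, z], ...], "turn": [turn, ...], "grip": [grip, ...]}. A call has 1 to 12 rows; each row is the pose to reach, as a shift and turn from the pose commanded when the call began; what a row does not reach only later rows make up. A row lasts 1/8 s, in which the tool goes at most 62.5 mm and 10.7 degrees, less where a joint would pass 70% of its speed; a pose out of reach is approached as far as the arm can. A call with a gripper value outside its range is refused whole. The fingers move at their own pace and stop on an object; the grip force is fixed at half the most. Time passes only in rows, so rows that repeat a pose let the fingers close. It gives the time, the measured TCP pose, the force, the opening and the grip force at its end, in the units of the state.
- read_state(): the state, without advancing time (a new reading comes with each control period).
- capture(name): name is "side" or "top" or "wrist"; returns a dict with "color" (384x512x3 uint8, blue, green, red), "fovy" (degrees; the focal length in pixels is half the picture's height over the tangent of half this angle, whatever the lens; pixels are square), "cx", "cy" (the principal point, pixels), "k1" (the pictures are not rectified: a ray, as slopes to the right and down, at radius r is drawn at 1 + k1 r^2 times it, then the intrinsics apply), "camera_from_world" (4x4, takes a point from world to camera coordinates). Camera axes: x right, y up, looking along -z (the intrinsics and any distortion apply to the point x, -y, -z); pixel columns grow to the right and rows downward; lengths in m; the calibration is good to about 2 mm. A picture is of the moment at which its call begins. There is no depth.
- hand_in(): hands the job in; it is judged then, once.
The state is a dict: "time_s": time; "joint_positions": joint angles; "qvel": joint speeds; "tau": joint torques, N m; "position": TCP position; "tcp_rot": TCP orientation; "force": force on the tool from outside, world axes, zero at the start; "moment": the same for the moment, N m; "opening": opening from 0.0 (shut) to 1.0 (fully open); "grasp_force": force on a finger pad.
Only numpy, scipy, OpenCV 4.12 (cv2) and the standard library are available. Lean on these libraries where they do the work, as an engineer would, in place of code of your own. Each camera call takes 0.05 s, during which the arm holds its last target. There are 200 camera calls.

### The job

With a fingertip, turn the white ceramic reference disc on the sample stage and slide it until its flat lies flush against the steel alignment bar, using a light touch (never over 15 N, the ceramic chips). Then slide the keeper forward by its tab, just as gently, until its nose touches the disc's round edge, and let go with the flat still flush. Leave everything else where it is.

Things in the scene. Friction and masses are not known exactly. Their poses are not given: they have to be found in the camera images.
- stage: fixed sample stage, a plate 230 x 200 mm on levelling feet that set it up to 4 mm higher or lower. Origin 20 mm below its top face, within 4 mm of bench height, z up, x from the keeper to the alignment bar, y left. The disc lies on a slippery grey strip between two guides 5 mm high and 110 mm long, inner faces at y = +-48 mm. A loose jar and steel cylinder stand on its margins
- bar_face (a point): middle of the alignment bar's working face: x 52, y 0, z 26 mm from the stage's origin; same axes as the stage, x pointing into the bar. The fixed steel bar is 126 mm long along y, 12 mm thick along x, 12 mm high (top 6 mm above this point)
- disc_center (a point): centre of the white ceramic disc, half-way up. 90 mm across, 8 mm thick; loose, about 0.13 kg, too wide to grasp. x points from here square to its one flat edge (48 mm long, 38 mm from the centre), z up. Friction under it is about 0.12, several times less than fingertip on ceramic. Flush: its x along the stage's x, centre 38 mm short of the bar's face
- disc_flat (a point): middle of the disc's flat edge, half-way up; same axes as the disc. It starts 45 to 180 degrees away from the bar, either way round
- keeper (a joint): the keeper's position along the stage's +x in m: 0 fully back, at most 0.055; starts between 0 and 0.012. Stays where it is left; about 2 N moves it. With the disc flush its nose meets the round edge at about 0.044. It stays below 0.020 until the flat is flush
- keeper_nose (a point): middle of the keeper's flat front face (34 mm wide, 9 mm high), which meets the disc's round edge opposite the flat; same axes as the stage
- keeper_tab (a point): on the keeper's upright tab, to be pushed or pinched: 10 mm thick along x, 34 mm wide along y; this point is its middle in x and y, 36 mm above the stage's top face and 10 mm below the tab's top; 25 mm behind the nose; same axes as the stage
- vial: bystander: small amber jar, 22 mm across, 42 mm high, loose on the stage's left margin; origin under its foot
- standard: bystander: steel cylinder, 28 mm across, 12 mm high, loose on the stage's right margin; origin under its foot
- amber: bystander: amber bottle, 86 mm across, 170 mm high, on the bench; origin under its foot
- beaker: bystander: glass beaker, 72 mm across, 90 mm high, on the bench; origin under its foot
- spatula: bystander: spatula, 170 mm long along its x, lying on the bench; origin under its middle
- jar: bystander: white jar, 48 mm across, 60 mm high, on the bench; origin under its foot
Mind the look-alikes: they are no part of the job. Of the things that look like the part that bears disc_center, the largest one is meant.

How it is judged:
By the outcome, as a careful person would: the job done as asked, in the order asked, and still so for the second after the job is handed in, with the robot touching nothing.
It also fails if it takes over 67 s, if anything falls off the work surface, if the arm or the gripper's body presses on something with over 40 N, if the wrist force passes 120 N, or if a joint passes its speed limit or range.

## Working session

There is one attempt and no reset: what is moved stays moved. The work goes in short steps, Python scripts to look and compute and a tool call to move; the robot and the scene stay as the last step left them, time stands still between calls to the robot, and variables do not carry over. Pictures are saved under pics/ and viewed, at most 10 in all, crops included, and the job is handed in when it is done.

Besides the shell and the picture viewer there is one more tool, called after ">>>" by a JSON object that holds its "api" and its "payload", one argument or row to a line. jog_arm: Moves the arm, as the interface text tells. Its arguments: {"type":"object","properties":{"delta_pos":{"type":"array"},"turn":{"type":"array"},"grip":{"type":"array"}},"required":["delta_pos","turn","grip"]}

```bash
ls; mkdir -p pics
python3 - <<'E'
from rig import *
import cv2
s=read_state();print(s)
for n in ["top","side"]:
    c=capture(n);cv2.imwrite(f"pics/{n}0.png",c["color"]);print(n,c["fovy"],c["cx"],c["cy"],c["k1"],c["camera_from_world"].tolist() if hasattr(c["camera_from_world"],'tolist') else c["camera_from_world"])
E
```

```text
pics
{'time_s': 0.0, 'joint_positions': array([-7.70908274e+01,  3.02764875e+01,  8.21556731e+01, -3.23755902e-03,
        6.76883251e+01, -1.02272554e+01]), 'qvel': array([ 0.03353155, -0.00196163, -0.03727548,  0.05968566, -0.01370944,
       -0.06374609]), 'tau': array([ 2.44174225e-04, -4.40037918e+01, -1.76593155e+01,  6.32757484e-02,
        5.80548355e-02, -1.58522348e-04]), 'position': array([ 0.24542475, -0.57401153,  0.22160216]), 'tcp_rot': array([[ 9.19563501e-01,  3.92941086e-01, -5.20748356e-04],
       [ 3.92941299e-01, -9.19561299e-01,  2.03804170e-03],
       [ 3.21970286e-04, -2.07873230e-03, -9.99997788e-01]]), 'force': array([-0.52455741,  0.72543485,  0.30289499]), 'moment': array([-0.01645849, -0.01485767,  0.00418762]), 'grasp_force': 0.0, 'opening': 0.9979166542563367}
top 49.0594405131924 252.66692201534727 191.5022903517359 -0.09990370250064823 [[-0.023875753718371095, -0.9997115975994126, 0.0025826361745697832, 0.037511015645277375], [0.9928921067522785, -0.023411424717201694, 0.1166926284806944, -0.5681849540691397], [-0.11659851085413682, 0.0053504035306976665, 0.9931647196959108, -1.0728833452862547], [0.0, 0.0, 0.0, 1.0]]
side 48.488368374128896 250.16226888747002 195.34435931145066 -0.014325074418789328 [[-0.8814253569698643, -0.47231188071545976, 0.003290505367307668, 0.5209366155642443], [0.31453491474685946, -0.5817573193875476, 0.7500841344437307, -0.19451478299722905], [-0.35235937265203104, 0.6621781547846775, 0.6613342300457665, -1.0714058043773058], [0.0, 0.0, 0.0, 1.0]]
```

View pics/top0.png

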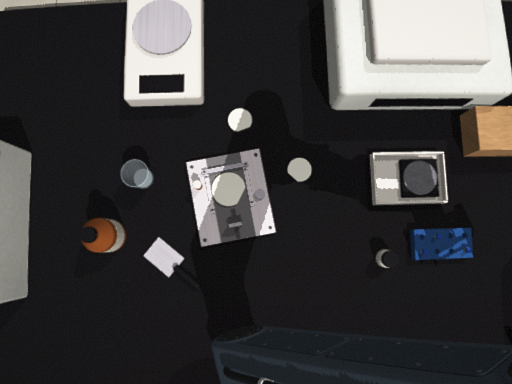

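View pics/side0.png

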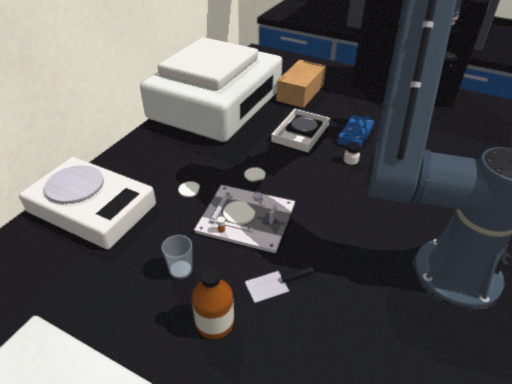

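The top view shows the stage at about (230,197), with the alignment bar at (225,168), the disc at (229,189) and the keeper at (235,224). Candidates for the disc are the white disc on the stage (229,189), a bench disc at (240,120) and a bench disc at (299,170). The one on the stage is the largest and sits between the guides, so I choose it. I'll check it in a crop.

```bash
cat > h.py <<'E'
import numpy as np, cv2
from rig import *
def K(c):
    f=c["color"].shape[0]/2/np.tan(np.radians(c["fovy"]/2)); return f
def ray(c,px):
    """pixels Nx2 -> origin, dirs (world)"""
    px=np.atleast_2d(np.asarray(px,float)); f=K(c)
    d=(px-[c["cx"],c["cy"]])/f; u=d.copy()
    for _ in range(20): u=d/(1+c["k1"]*(u**2).sum(1,keepdims=True))
    M=np.array(c["camera_from_world"]); R=M[:3,:3]; t=M[:3,3]
    v=np.c_[u[:,0],-u[:,1],-np.ones(len(u))]
    return -R.T@t, v@R
def onz(c,px,z):
    o,d=ray(c,px); return o+d*((z-o[2])/d[:,2:3])
def proj(c,P):
    M=np.array(c["camera_from_world"]); q=np.atleast_2d(P)@M[:3,:3].T+M[:3,3]
    u=np.c_[q[:,0],-q[:,1]]/-q[:,2:3]; u=u*(1+c["k1"]*(u**2).sum(1,keepdims=True))
    return u*K(c)+[c["cx"],c["cy"]]
E
python3 - <<'E'
from h import *
c=capture("top"); im=c["color"]
print(onz(c,[[230,197],[229,189],[187,161],[259,150],[275,234],[203,246]],0.02).round(3))
a=cv2.resize(im[140:256,170:325],None,fx=5,fy=5,interpolation=cv2.INTER_CUBIC)
cv2.imwrite("pics/crop1.png",a)
w=capture("wrist"); M=np.array(w["camera_from_world"]); s=read_state()
o=-M[:3,:3].T@M[:3,3]; print("wrist cam in tool",s["tcp_rot"].T@(o-s["position"]),"look",s["tcp_rot"].T@(-M[2,:3]),"up",s["tcp_rot"].T@M[1,:3],w["fovy"],w["k1"])
E
```

```text
[[ 0.557  0.085  0.02 ]
 [ 0.579  0.087  0.02 ]
 [ 0.657  0.199  0.02 ]
 [ 0.683  0.004  0.02 ]
 [ 0.456 -0.032  0.02 ]
 [ 0.429  0.158  0.02 ]]
wrist cam in tool [ 0.07078509  0.00065268 -0.16258664] look [-2.60478714e-01 -2.96721505e-04  9.65479545e-01] up [ 9.65479584e-01 -1.98515708e-04  2.60478664e-01] 61.09714466693296 -0.0147988583404841
```

View pics/crop1.png

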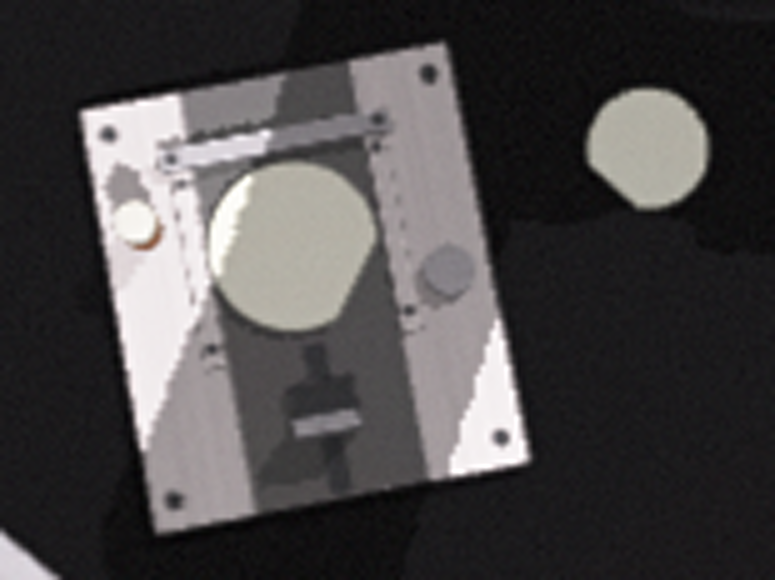

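The crop confirms it: the stage disc is larger than the bench disc, and its flat faces lower-right at crop (355,280), about 125° clockwise from the bar. Stage yaw is about 9°. The vial is at crop (137,222) and the standard at (447,272). Next I move the wrist camera over the stage, with the tool at about 64° yaw.

>>> {"api": "jog_arm", "payload": {
  "delta_pos": [
    [5,10,0],
    [9,18,0],
    [12,24,0],
    [15,30,0],
    [18,36,0],
    [21,42,0],
    [24,48,0],
    [26,54,0],
    [28,58,0],
    [28.6,60.6,0],
    [28.6,60.6,0],
    [28.6,60.6,0]
  ],
  "turn": [5,10,15,20,25,30,34,38,41,41,41,41],
  "grip": [0,0,0,0,0,0,0,0,0,0,0,0]
}}

```text
time_s: 1.7
position: [0.5322, 0.0342, 0.2224]
tcp_rot: [[0.432, 0.902, 0.001], [0.902, -0.432, 0.0], [0.001, 0.0, -1.0]]
force: [-0.9, -0.4, -0.2]
opening: 1.0
grasp_force: 0.0
```

Run:
```python
from h import *
s=read_state();print(s["time_s"],s["position"],np.degrees(np.arctan2(*s["tcp_rot"][1::-1,0])),s["force"],s["joint_positions"].round(1))
w=capture("wrist");cv2.imwrite("pics/w1.png",w["color"])
import pickle;pickle.dump(dict(w),open("w1.pkl","wb"))
```

```text
1.7 [0.53224565 0.03422442 0.22244169] 64.43520532476053 [-0.85495159 -0.40673659 -0.22834826] [-8.3 23.2 95.3  0.  61.5 17.2]
```

View pics/w1.png

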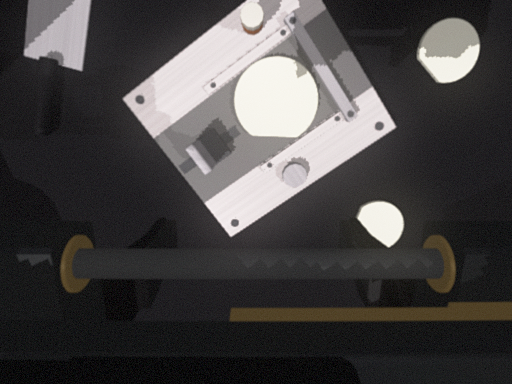

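The wrist view shows the disc at (276,97) with its flat along the bottom, from (248,133) to (305,137). The bar runs (293,15) to (350,116), the keeper tab is at (201,158), and the plate corners are at (124,98), (231,236) and (396,127).

```bash
cat >> h.py <<'E'
def fit_disc(c,z,near):
    """disc (yellowish white) -> centre, flat angle (world deg), radius, flat dist; z = top height"""
    im=c["color"].astype(int); b,g,r=im[...,0],im[...,1],im[...,2]
    m=((g-b>=4)&(r-b>=-2)&(g>70)&(r-g<25)).astype(np.uint8)
    m=cv2.morphologyEx(m,cv2.MORPH_OPEN,np.ones((3,3)))
    px=proj(c,[near])[0]
    cs=cv2.findContours(m,cv2.RETR_EXTERNAL,cv2.CHAIN_APPROX_NONE)[0]
    k=max((q for q in cs if cv2.pointPolygonTest(q,tuple(map(float,px)),False)>=0),key=cv2.contourArea)
    k=cv2.convexHull(k)[:,0,:].astype(float)
    # dense hull
    P=[];
    for a,bb in zip(k,np.roll(k,-1,0)):
        n=max(1,int(np.hypot(*(bb-a)))); P+= [a+(bb-a)*i/n for i in range(n)]
    W=onz(c,P,z)[:,:2]; ok=np.ones(len(W),bool)
    for _ in range(15):
        A=np.c_[2*W[ok],np.ones(ok.sum())]; s=np.linalg.lstsq(A,(W[ok]**2).sum(1),rcond=None)[0]
        R=np.sqrt(s[2]+s[:2]@s[:2]); d=np.hypot(*(W-s[:2]).T); ok=d>R-0.0015
    F=W[d<R-0.0025]; mu=np.median(F,0) if len(F) else s[:2]
    vx,vy,x0,y0=cv2.fitLine(F.astype(np.float32),cv2.DIST_HUBER,0,1e-4,1e-4).ravel() if len(F)>4 else (1,0,*s[:2])
    n=np.array([vy,-vx]); dd=n@([x0,y0]-s[:2]); 
    if dd<0:n,dd=-n,-dd
    return s[:2],np.degrees(np.arctan2(n[1],n[0])),R,dd,len(F),k
E
python3 - <<'E'
from h import *
import pickle; c=pickle.load(open("w1.pkl","rb")); im=c["color"]
for p in [(276,97),(250,100),(275,125),(150,98),(300,75),(220,105),(200,158),(330,90),(340,40),(260,195),(310,55)]: print(p,im[p[1],p[0]],end=";")
print()
print(onz(c,[(124,98),(231,236),(396,127)],0.02).round(4))
P=onz(c,[(124,98),(231,236),(396,127)],0.02);print(np.linalg.norm(P[0]-P[1]),np.linalg.norm(P[1]-P[2]))
try: print(fit_disc(c,0.028,[0.58,0.087,0.028])[:5])
except Exception as e: print(e)
E
```

```text
(276, 97) [238 245 247];(250, 100) [238 246 248];(275, 125) [237 244 246];(150, 98) [203 202 212];(300, 75) [162 174 179];(220, 105) [138 139 144];(200, 158) [185 180 187];(330, 90) [198 196 202];(340, 40) [83 82 86];(260, 195) [228 227 233];(310, 55) [134 130 134];
[[ 0.4331  0.1622  0.02  ]
 [ 0.4652 -0.0322  0.02  ]
 [ 0.6892  0.0053  0.02  ]]
0.1970304167139418 0.22710623653446768
(array([0.58021687, 0.08877387]), np.float32(-115.861206), np.float64(0.04559276520139142), np.float64(0.03859032502220694), 36)
```

Run:
```python
import pickle,cv2; c=pickle.load(open("w1.pkl","rb")); im=c["color"]
a=cv2.resize(im[0:195,160:400],None,fx=3,fy=3,interpolation=cv2.INTER_CUBIC);cv2.imwrite("pics/crop2.png",a)
```

```text
(no output)
```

View pics/crop2.png

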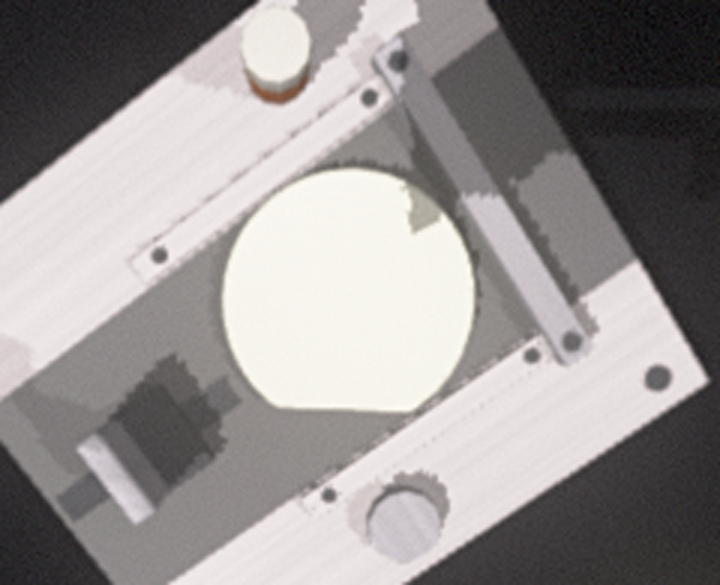

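The crop shows the bar's screws at (397,62) and (571,342), the guide screws at (370,97), (159,255), (532,356) and (329,495), and the tab top spanning (78,445) to (153,512). The disc sits clear of the bar.

Run:
```python
from h import *
import pickle; c=pickle.load(open("w1.pkl","rb"))
q=lambda L,z: onz(c,[( (x+.5)/3-.5+160,(y+.5)/3-.5) for x,y in L],z)[:,:2]
for zt in(0.016,0.02,0.024):
    B=q([(397,62),(571,342)],zt+.012); d=B[0]-B[1]; print("zt",zt,"bar screws",B.round(4).tolist(),np.linalg.norm(d).round(4),"yaw",np.degrees(np.arctan2(-d[0],d[1])))
    G=q([(370,97),(159,255),(532,356),(329,495)],zt+.005); print(" guides",G.round(4).tolist(),"len",np.linalg.norm(G[0]-G[1]),"yaw",[np.degrees(np.arctan2(*(G[i]-G[i+1])[::-1])) for i in(0,2)])
    E=q([(378,63),(565,361),(405,38),(592,340)],zt+.012); y=np.radians(9.4);X=np.array([np.cos(y),np.sin(y)]);Y=np.array([-X[1],X[0]])
    D=fit_disc(c,zt+.008,[.58,.087,.028]); ctr=D[0]
    print(" bar x rel disc: edges",((E-ctr)@X).round(4),"y",((E-ctr)@Y).round(4),"screws",((B-ctr)@X).round(4),((B-ctr)@Y).round(4),"guides x,y",((G-ctr)@X).round(4),((G-ctr)@Y).round(4))
    T=q([(78,445),(95,435),(153,512),(135,525)],zt+.046); print(" tab",T.mean(0),((T-ctr)@X).round(4),((T-ctr)@Y).round(4),"disc",ctr,D[1:4])
```

```text
zt 0.016 bar screws [[0.6275, 0.1524], [0.6464, 0.042]] 0.112 yaw 9.72228204087666
 guides [[0.6159, 0.1474], [0.5265, 0.1326], [0.6333, 0.0424], [0.5443, 0.0276]] len 0.09062665824599618 yaw [np.float64(9.420741870886326), np.float64(9.461651540433934)]
 bar x rel disc: edges [0.0515 0.0523 0.0631 0.064 ] y [ 0.0586 -0.0613  0.0598 -0.0605] screws [0.0569 0.0575] [ 0.0552 -0.0568] guides x,y [ 0.0446 -0.046   0.0446 -0.0456] [ 0.0522  0.0521 -0.0543 -0.0544]
 tab [0.48405992 0.07107337] [-0.101  -0.0943 -0.0943 -0.102 ] [ 0.0148  0.0142 -0.0177 -0.0178] disc [0.58041144 0.08867628] (np.float32(-115.86076), np.float64(0.046103327171175455), np.float64(0.039022489215805006))
zt 0.02 bar screws [[0.6268, 0.1518], [0.6455, 0.0426]] 0.1108 yaw 9.72228204087667
 guides [[0.6153, 0.1469], [0.5269, 0.1322], [0.6325, 0.043], [0.5445, 0.0283]] len 0.08963129883339498 yaw [np.float64(9.420741870886344), np.float64(9.461651540433929)]
 bar x rel disc: edges [0.0509 0.0517 0.0624 0.0633] y [ 0.0579 -0.0607  0.0591 -0.0599] screws [0.0562 0.0568] [ 0.0546 -0.0562] guides x,y [ 0.0441 -0.0455  0.0
[... 249 characters left out ...]
9032502220694))
zt 0.024 bar screws [[0.626, 0.1512], [0.6445, 0.0432]] 0.1095 yaw 9.722282040876683
 guides [[0.6147, 0.1463], [0.5273, 0.1318], [0.6317, 0.0436], [0.5447, 0.0291]] len 0.08863593942079377 yaw [np.float64(9.420741870886326), np.float64(9.461651540433937)]
 bar x rel disc: edges [0.0503 0.0511 0.0617 0.0626] y [ 0.0573 -0.06    0.0585 -0.0592] screws [0.0556 0.0562] [ 0.054  -0.0556] guides x,y [ 0.0436 -0.045   0.0436 -0.0446] [ 0.051   0.051  -0.0531 -0.0532]
 tab [0.48600999 0.07172723] [-0.0986 -0.0921 -0.092  -0.0996] [ 0.0144  0.0138 -0.0172 -0.0173] disc [0.5800223  0.08887147] (np.float32(-115.86076), np.float64(0.045082203231606714), np.float64(0.038158189973034676))
```

The measurements agree with the given sizes: bar length about 120 mm, guide yaw 9.45°, disc radius 45 mm. The disc is at (0.580, 0.089) with its flat at -115.9°, so it needs +125.3° of turn and then +13 mm along the stage's x. I'll set the fingers 40 mm apart and come down over its centre.

>>> {"api": "jog_arm", "payload": {
  "delta_pos": [
    [2,2.5,-3],
    [4,4.5,-7],
    [4.8,5.5,-11],
    [4.8,5.5,-14],
    [4.8,5.5,-16],
    [4.8,5.5,-17.5],
    [4.8,5.5,-17.5],
    [4.8,5.5,-17.5]
  ],
  "turn": [0,0,0,0,0,0,0,0],
  "grip": [0.54,0.54,0.54,0.54,0.54,0.54,0.54,0.54]
}}

```text
time_s: 2.75
position: [0.5802, 0.0858, 0.0483]
tcp_rot: [[0.437, 0.9, 0.001], [0.9, -0.437, -0.0], [0.001, 0.001, -1.0]]
force: [-0.4, -0.1, 0.1]
opening: 0.456
grasp_force: 0.0
```

```bash
cat >> h.py <<'E'
def st():
    s=read_state();print(round(s["time_s"],2),s["position"].round(4),"yaw",round(np.degrees(np.arctan2(*s["tcp_rot"][1::-1,0])),2),"F",s["force"].round(2),"M",s["moment"].round(2),"op",round(s["opening"],3),"gf",s["grasp_force"],s["joint_positions"].round(1)[[0,5]]);return s
E
python3 -c "
from h import *
st();st()"
```

```text
2.75 [0.5802 0.0858 0.0483] yaw 64.1 F [-0.36 -0.15  0.06] M [-0.02 -0.09  0.07] op 0.456 gf 0.0 [-2.5 23.4]
2.75 [0.5802 0.0858 0.0483] yaw 64.1 F [-0.36 -0.15  0.06] M [-0.02 -0.09  0.07] op 0.456 gf 0.0 [-2.5 23.4]
```

>>> {"api": "jog_arm", "payload": {
  "delta_pos": [
    [0,0.3,-0.6],
    [0,0.3,-1.2],
    [0,0.3,-1.4],
    [0,0.3,-1.4]
  ],
  "turn": [0,0,0,0],
  "grip": [0.54,0.54,0.54,0.54]
}}

```text
time_s: 3.25
position: [0.5794, 0.0894, 0.0333]
tcp_rot: [[0.436, 0.9, -0.001], [0.9, -0.436, -0.0], [-0.0, -0.0, -1.0]]
force: [-0.2, -0.2, -0.4]
opening: 0.46
grasp_force: 0.0
```

>>> {"api": "jog_arm", "payload": {
  "delta_pos": [
    [0,0,-0.1],
    [0,0,-0.1]
  ],
  "turn": [0,0],
  "grip": [0.54,0.54]
}}

```text
time_s: 3.5
position: [0.5796, 0.0893, 0.0325]
tcp_rot: [[0.436, 0.9, 0.0], [0.9, -0.436, -0.0], [0.0, 0.0, -1.0]]
force: [-0.1, 0.1, 0.2]
opening: 0.459
grasp_force: 0.0
```

>>> {"api": "jog_arm", "payload": {
  "delta_pos": [
    [0,0,-0.1],
    [0,0,-0.1]
  ],
  "turn": [0,0],
  "grip": [0.54,0.54]
}}

```text
time_s: 3.75
position: [0.5796, 0.0893, 0.0315]
tcp_rot: [[0.436, 0.9, -0.0], [0.9, -0.436, 0.0], [-0.0, -0.0, -1.0]]
force: [0.1, 0.6, -0.6]
opening: 0.464
grasp_force: 0.0
```

>>> {"api": "jog_arm", "payload": {
  "delta_pos": [
    [0,0,-0.06],
    [0,0,-0.06]
  ],
  "turn": [0,0],
  "grip": [0.54,0.54]
}}

```text
time_s: 4.0
position: [0.5796, 0.0893, 0.0309]
tcp_rot: [[0.436, 0.9, -0.0], [0.9, -0.436, -0.0], [-0.0, -0.0, -1.0]]
force: [-0.3, -0.6, -0.1]
opening: 0.459
grasp_force: 0.0
```

>>> {"api": "jog_arm", "payload": {
  "delta_pos": [
    [0,0,-0.05],
    [0,0,-0.05]
  ],
  "turn": [0,0],
  "grip": [0.54,0.54]
}}

```text
time_s: 4.25
position: [0.5796, 0.0893, 0.0304]
tcp_rot: [[0.436, 0.9, -0.0], [0.9, -0.436, -0.0], [-0.0, -0.0, -1.0]]
force: [0.4, 0.5, -0.0]
opening: 0.456
grasp_force: 0.0
```

>>> {"api": "jog_arm", "payload": {
  "delta_pos": [
    [0,0,-0.05],
    [0,0,-0.05]
  ],
  "turn": [0,0],
  "grip": [0.54,0.54]
}}

```text
time_s: 4.5
position: [0.5796, 0.0893, 0.0299]
tcp_rot: [[0.436, 0.9, -0.0], [0.9, -0.436, 0.0], [-0.0, -0.0, -1.0]]
force: [0.1, -0.9, 0.3]
opening: 0.459
grasp_force: 0.0
```

>>> {"api": "jog_arm", "payload": {
  "delta_pos": [
    [0,0,-0.05],
    [0,0,-0.05]
  ],
  "turn": [0,0],
  "grip": [0.54,0.54]
}}

```text
time_s: 4.75
position: [0.5796, 0.0893, 0.0294]
tcp_rot: [[0.436, 0.9, -0.0], [0.9, -0.436, 0.0], [-0.0, -0.0, -1.0]]
force: [-0.3, 0.3, -1.8]
opening: 0.46
grasp_force: 0.0
```

>>> {"api": "jog_arm", "payload": {
  "delta_pos": [
    [0,0,-0.05],
    [0,0,-0.05]
  ],
  "turn": [0,0],
  "grip": [0.54,0.54]
}}

```text
time_s: 5.0
position: [0.5796, 0.0893, 0.0289]
tcp_rot: [[0.436, 0.9, -0.0], [0.9, -0.436, -0.0], [-0.0, -0.0, -1.0]]
force: [-0.1, 0.3, -0.1]
opening: 0.459
grasp_force: 0.0
```

>>> {"api": "jog_arm", "payload": {
  "delta_pos": [
    [0,0,-0.05],
    [0,0,-0.05]
  ],
  "turn": [0,0],
  "grip": [0.54,0.54]
}}

```text
time_s: 5.25
position: [0.5796, 0.0893, 0.0284]
tcp_rot: [[0.436, 0.9, -0.0], [0.9, -0.436, -0.0], [-0.0, -0.0, -1.0]]
force: [0.7, 0.5, 0.1]
opening: 0.459
grasp_force: 0.0
```

>>> {"api": "jog_arm", "payload": {
  "delta_pos": [
    [0,0,-0.05],
    [0,0,-0.05]
  ],
  "turn": [0,0],
  "grip": [0.54,0.54]
}}

```text
time_s: 5.5
position: [0.5795, 0.0893, 0.0279]
tcp_rot: [[0.436, 0.9, -0.0], [0.9, -0.436, 0.0], [-0.0, -0.0, -1.0]]
force: [0.8, -0.2, -0.8]
opening: 0.458
grasp_force: 0.0
```

>>> {"api": "jog_arm", "payload": {
  "delta_pos": [
    [0,0,-0.05],
    [0,0,-0.05]
  ],
  "turn": [0,0],
  "grip": [0.54,0.54]
}}

```text
time_s: 5.75
position: [0.5796, 0.0893, 0.0274]
tcp_rot: [[0.436, 0.9, -0.0], [0.9, -0.436, -0.0], [-0.0, -0.0, -1.0]]
force: [0.2, -0.2, 0.4]
opening: 0.461
grasp_force: 0.0
```

>>> {"api": "jog_arm", "payload": {
  "delta_pos": [
    [0,0,-0.05],
    [0,0,-0.05]
  ],
  "turn": [0,0],
  "grip": [0.54,0.54]
}}

```text
time_s: 6.0
position: [0.5796, 0.0893, 0.0269]
tcp_rot: [[0.436, 0.9, -0.0], [0.9, -0.436, 0.0], [-0.0, -0.0, -1.0]]
force: [0.2, 0.2, 0.0]
opening: 0.464
grasp_force: 0.0
```

>>> {"api": "jog_arm", "payload": {
  "delta_pos": [
    [0,0,-0.05],
    [0,0,-0.05]
  ],
  "turn": [0,0],
  "grip": [0.54,0.54]
}}

```text
time_s: 6.25
position: [0.5795, 0.0893, 0.0264]
tcp_rot: [[0.436, 0.9, -0.0], [0.9, -0.436, 0.0], [-0.0, -0.0, -1.0]]
force: [0.1, 1.1, -0.1]
opening: 0.459
grasp_force: 0.0
```

>>> {"api": "jog_arm", "payload": {
  "delta_pos": [
    [0,0,-0.05],
    [0,0,-0.05]
  ],
  "turn": [0,0],
  "grip": [0.54,0.54]
}}

```text
time_s: 6.5
position: [0.5795, 0.0893, 0.0259]
tcp_rot: [[0.436, 0.9, -0.0], [0.9, -0.436, 0.0], [-0.0, -0.0, -1.0]]
force: [-0.1, 0.2, -0.6]
opening: 0.46
grasp_force: 0.0
```

>>> {"api": "jog_arm", "payload": {
  "delta_pos": [
    [0,0,-0.05],
    [0,0,-0.05]
  ],
  "turn": [0,0],
  "grip": [0.54,0.54]
}}

```text
time_s: 6.75
position: [0.5796, 0.0893, 0.0254]
tcp_rot: [[0.436, 0.9, -0.0], [0.9, -0.436, 0.0], [-0.0, -0.0, -1.0]]
force: [-0.2, -0.4, 0.1]
opening: 0.46
grasp_force: 0.0
```

>>> {"api": "jog_arm", "payload": {
  "delta_pos": [
    [0,0,-0.05],
    [0,0,-0.05]
  ],
  "turn": [0,0],
  "grip": [0.54,0.54]
}}

```text
time_s: 7.0
position: [0.5795, 0.0893, 0.0249]
tcp_rot: [[0.436, 0.9, -0.0], [0.9, -0.436, -0.0], [-0.0, -0.0, -1.0]]
force: [-0.3, -0.6, -0.1]
opening: 0.462
grasp_force: 0.0
```

>>> {"api": "jog_arm", "payload": {
  "delta_pos": [
    [0,0,-0.05],
    [0,0,-0.05]
  ],
  "turn": [0,0],
  "grip": [0.54,0.54]
}}

```text
time_s: 7.25
position: [0.5797, 0.0893, 0.0246]
tcp_rot: [[0.436, 0.9, 0.0], [0.9, -0.436, 0.0], [0.0, 0.0, -1.0]]
force: [-0.1, 0.7, 2.0]
opening: 0.459
grasp_force: 0.7
```

>>> {"api": "jog_arm", "payload": {
  "delta_pos": [
    [0,0,-0.03],
    [0,0,-0.03]
  ],
  "turn": [0,0],
  "grip": [0.54,0.54]
}}

```text
time_s: 7.5
position: [0.5798, 0.0893, 0.0246]
tcp_rot: [[0.436, 0.9, 0.001], [0.9, -0.436, -0.0], [0.0, 0.001, -1.0]]
force: [-0.6, 0.1, 5.5]
opening: 0.463
grasp_force: 2.5
```

Contact is at z = 0.0246 with about 5.5 N. I'll start with a small trial turn.

>>> {"api": "jog_arm", "payload": {
  "delta_pos": [
    [0,0,0],
    [0,0,0],
    [0,0,0],
    [0,0,0]
  ],
  "turn": [4,8,12,15],
  "grip": [0.54,0.54,0.54,0.54]
}}

```text
time_s: 8.0
position: [0.5802, 0.0894, 0.0246]
tcp_rot: [[0.187, 0.982, 0.001], [0.982, -0.187, 0.0], [0.0, 0.001, -1.0]]
force: [0.0, 0.1, 4.4]
opening: 0.462
grasp_force: 2.2
```

>>> {"api": "jog_arm", "payload": {
  "delta_pos": [
    [0,0,0],
    [0,0,0],
    [0,0,0],
    [0,0,0]
  ],
  "turn": [5,10,15,20],
  "grip": [0.54,0.54,0.54,0.54]
}}

```text
time_s: 8.5
position: [0.5802, 0.0893, 0.0246]
tcp_rot: [[-0.162, 0.987, 0.001], [0.987, 0.162, 0.0], [-0.0, 0.001, -1.0]]
force: [-0.6, 0.5, 4.3]
opening: 0.46
grasp_force: 2.3
```

Run:
```python
from h import *
st()
w=capture("wrist");
try:print(fit_disc(w,.0246,[.6,.1,.0246])[:5])
except Exception as e:print(e)
t=capture("top");
try:print(fit_disc(t,.0246,[.58,.0888,.0246])[:5])
except Exception as e:print(e)
```

```text
8.5 [0.5802 0.0893 0.0246] yaw 99.3 F [-0.56  0.49  4.32] M [ 0.03 -0.1   0.01] op 0.46 gf 2.2952907209356255 [ -2.2 -11.5]
max() iterable argument is empty
max() iterable argument is empty
```

Run:
```python
from h import *
w=capture("wrist");cv2.imwrite("pics/w2.png",w["color"])
```

```text
(no output)
```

View pics/w2.png

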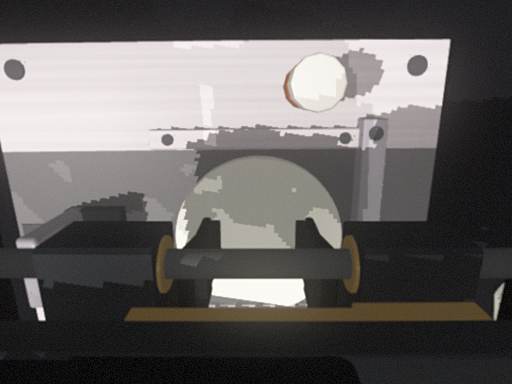

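The flat is still along the bottom of the image, (212,303) to (303,306), so the disc turns with the tool. I'll do the remaining 90°.

>>> {"api": "jog_arm", "payload": {
  "delta_pos": [
    [0,0,0],
    [0,0,0],
    [0,0,0],
    [0,0,0],
    [0,0,0],
    [0,0,0],
    [0,0,0],
    [0,0,0],
    [0,0,0]
  ],
  "turn": [5,10,15,20,25,30,35,40,45],
  "grip": [0.54,0.54,0.54,0.54,0.54,0.54,0.54,0.54,0.54]
}}

```text
time_s: 9.78
position: [0.5802, 0.0892, 0.0246]
tcp_rot: [[-0.811, 0.585, 0.001], [0.585, 0.811, -0.0], [-0.001, 0.001, -1.0]]
force: [0.1, 0.3, 5.8]
opening: 0.455
grasp_force: 2.6
```

>>> {"api": "jog_arm", "payload": {
  "delta_pos": [
    [0,0,0],
    [0,0,0],
    [0,0,0],
    [0,0,0],
    [0,0,0],
    [0,0,0],
    [0,0,0],
    [0,0,0],
    [0,0,0],
    [0,0,0]
  ],
  "turn": [5,10,15,20,25,30,35,40,45,45],
  "grip": [0.54,0.54,0.54,0.54,0.54,0.54,0.54,0.54,0.54,0.54]
}}

```text
time_s: 11.02
position: [0.5803, 0.0892, 0.0246]
tcp_rot: [[-0.988, -0.158, 0.002], [-0.158, 0.988, -0.0], [-0.002, -0.0, -1.0]]
force: [0.1, 1.0, 4.7]
opening: 0.461
grasp_force: 2.6
```

Run:
```python
from h import *
st()
w=capture("wrist");cv2.imwrite("pics/w3.png",w["color"])
```

```text
11.03 [0.5803 0.0892 0.0246] yaw -170.94 F [0.13 0.96 4.69] M [ 0.13 -0.13  0.01] op 0.461 gf 2.5723061872122344 [  -2.2 -101.2]
```

View pics/w3.png

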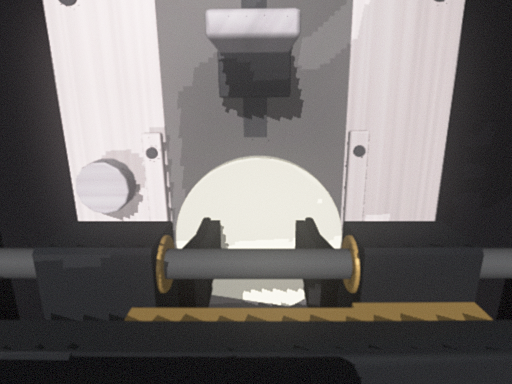

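>>> {"api": "jog_arm", "payload": {
  "delta_pos": [
    [0.1,0.01,0],
    [0.25,0.03,0],
    [0.4,0.04,0],
    [0.55,0.06,0],
    [0.7,0.08,0],
    [0.85,0.09,0],
    [1.0,0.11,0],
    [1.1,0.12,0],
    [1.1,0.12,0]
  ],
  "turn": [0.4,0.4,0.4,0.4,0.4,0.4,0.4,0.4,0.4],
  "grip": [0.54,0.54,0.54,0.54,0.54,0.54,0.54,0.54,0.54]
}}

```text
time_s: 12.2
position: [0.5902, 0.0904, 0.0246]
tcp_rot: [[-0.986, -0.164, -0.001], [-0.164, 0.986, -0.0], [0.001, -0.0, -1.0]]
force: [-1.7, -1.0, 6.0]
opening: 0.463
grasp_force: 3.4
```

```bash
python3 -c "
from h import *
st()"
```

```text
12.2 [0.5902 0.0904 0.0246] yaw -170.56 F [-1.71 -0.99  6.  ] M [0.02 0.22 0.  ] op 0.463 gf 3.40178880142048 [  -2.  -101.4]
```

>>> {"api": "jog_arm", "payload": {
  "delta_pos": [
    [0.05,0.01,0],
    [0.1,0.016,0],
    [0.1,0.016,0]
  ],
  "turn": [0,0,0],
  "grip": [0.54,0.54,0.54]
}}

```text
time_s: 12.58
position: [0.591, 0.0906, 0.0246]
tcp_rot: [[-0.986, -0.164, -0.001], [-0.164, 0.986, -0.0], [0.001, -0.0, -1.0]]
force: [-1.7, 0.3, 6.7]
opening: 0.459
grasp_force: 3.5
```

>>> {"api": "jog_arm", "payload": {
  "delta_pos": [
    [0.05,0.01,0],
    [0.1,0.016,0],
    [0.1,0.016,0]
  ],
  "turn": [0,0,0],
  "grip": [0.54,0.54,0.54]
}}

```text
time_s: 12.95
position: [0.592, 0.0907, 0.0246]
tcp_rot: [[-0.986, -0.164, -0.001], [-0.164, 0.986, -0.0], [0.001, 0.0, -1.0]]
force: [-2.2, -0.7, 6.4]
opening: 0.463
grasp_force: 3.5
```

>>> {"api": "jog_arm", "payload": {
  "delta_pos": [
    [0.05,0.01,0],
    [0.1,0.016,0],
    [0.1,0.016,0]
  ],
  "turn": [0,0,0],
  "grip": [0.54,0.54,0.54]
}}

```text
time_s: 13.32
position: [0.5931, 0.0909, 0.0246]
tcp_rot: [[-0.986, -0.164, -0.001], [-0.164, 0.986, -0.0], [0.001, 0.0, -1.0]]
force: [-1.1, -0.3, 6.7]
opening: 0.465
grasp_force: 3.4
```

>>> {"api": "jog_arm", "payload": {
  "delta_pos": [
    [0.05,0.01,0],
    [0.1,0.016,0],
    [0.1,0.016,0]
  ],
  "turn": [0,0,0],
  "grip": [0.54,0.54,0.54]
}}

```text
time_s: 13.7
position: [0.5941, 0.0911, 0.0246]
tcp_rot: [[-0.986, -0.164, -0.001], [-0.164, 0.986, -0.0], [0.001, 0.0, -1.0]]
force: [-0.6, -0.2, 6.4]
opening: 0.458
grasp_force: 3.4
```

>>> {"api": "jog_arm", "payload": {
  "delta_pos": [
    [0.05,0.01,0],
    [0.1,0.016,0],
    [0.1,0.016,0]
  ],
  "turn": [0,0,0],
  "grip": [0.54,0.54,0.54]
}}

```text
time_s: 14.08
position: [0.5951, 0.0912, 0.0246]
tcp_rot: [[-0.986, -0.164, -0.001], [-0.164, 0.986, -0.0], [0.001, 0.0, -1.0]]
force: [-2.2, -0.6, 6.4]
opening: 0.457
grasp_force: 3.4
```

>>> {"api": "jog_arm", "payload": {
  "delta_pos": [
    [0.05,0.01,0],
    [0.1,0.016,0],
    [0.1,0.016,0]
  ],
  "turn": [0,0,0],
  "grip": [0.54,0.54,0.54]
}}

```text
time_s: 14.45
position: [0.5961, 0.0914, 0.0246]
tcp_rot: [[-0.986, -0.164, -0.001], [-0.164, 0.986, -0.0], [0.001, 0.0, -1.0]]
force: [-2.3, -1.3, 6.2]
opening: 0.459
grasp_force: 3.4
```

>>> {"api": "jog_arm", "payload": {
  "delta_pos": [
    [0.05,0.01,0],
    [0.1,0.016,0],
    [0.1,0.016,0]
  ],
  "turn": [0,0,0],
  "grip": [0.54,0.54,0.54]
}}

```text
time_s: 14.82
position: [0.5971, 0.0916, 0.0246]
tcp_rot: [[-0.986, -0.164, -0.001], [-0.164, 0.986, -0.0], [0.001, -0.0, -1.0]]
force: [-1.3, -1.9, 6.4]
opening: 0.46
grasp_force: 3.4
```

>>> {"api": "jog_arm", "payload": {
  "delta_pos": [
    [0.05,0.01,0],
    [0.1,0.016,0],
    [0.1,0.016,0]
  ],
  "turn": [0,0,0],
  "grip": [0.54,0.54,0.54]
}}

```text
time_s: 15.2
position: [0.5982, 0.0917, 0.0246]
tcp_rot: [[-0.986, -0.164, -0.001], [-0.164, 0.986, -0.0], [0.001, 0.0, -1.0]]
force: [-1.2, -0.4, 6.8]
opening: 0.462
grasp_force: 3.3
```

>>> {"api": "jog_arm", "payload": {
  "delta_pos": [
    [0,0,1],
    [0,0,4],
    [1,0,9],
    [4,0.5,14],
    [6,1,17],
    [7,1,17],
    [7,1,17],
    [7,1,17]
  ],
  "turn": [0,0,0,0,0,0,0,0],
  "grip": [0.54,0.54,0.54,0.54,0.54,0.54,0.54,0.54]
}}

```text
time_s: 16.2
position: [0.6663, 0.1017, 0.1916]
tcp_rot: [[-0.986, -0.165, -0.006], [-0.165, 0.986, 0.0], [0.006, 0.001, -1.0]]
force: [-0.5, -0.4, -0.3]
opening: 0.46
grasp_force: 0.0
```

Run:
```python
from h import *
import pickle
st()
w=capture("wrist");pickle.dump(dict(w),open("w4.pkl","wb"));im=w["color"]
p=proj(w,[[.593,.09,.0246]])[0].round().astype(int);print(p)
x0=max(0,p[0]-130);y0=max(0,p[1]-120);print("crop",x0,y0)
cv2.imwrite("pics/w4.png",cv2.resize(im[y0:y0+190,x0:x0+260],None,fx=3,fy=3,interpolation=cv2.INTER_CUBIC))
try:print(fit_disc(w,.0246,[.593,.09,.0246])[:5])
except Exception as e:print(e)
```

```text
16.2 [0.6663 0.1017 0.1916] yaw -170.48 F [-0.54 -0.44 -0.34] M [ 0.09 -0.15  0.01] op 0.46 gf 0.0 [  -0.8 -100.3]
[259  98]
crop 129 0
(array([0.59301972, 0.09016594]), np.float32(9.513166), np.float64(0.045510898163572656), np.float64(0.03823408799649385), 40)
```

View pics/w4.png

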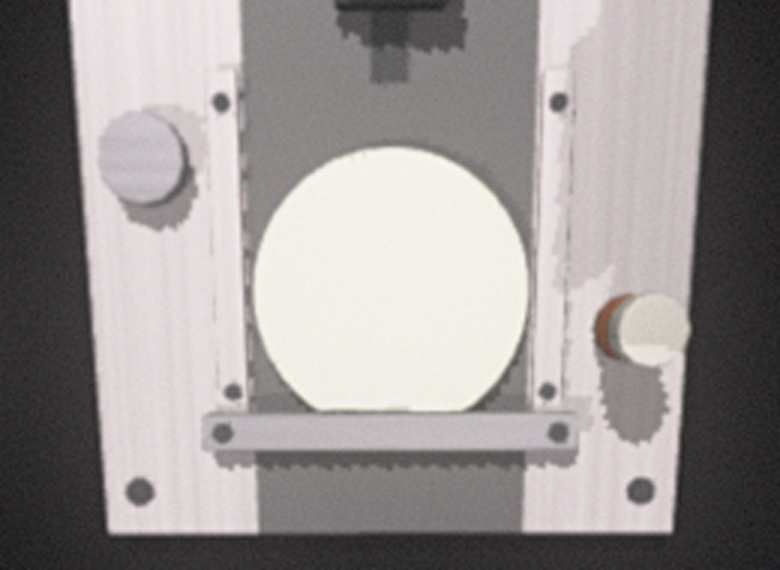

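The crop shows the flat lying on the bar's edge, from (315,410) to (470,410). The fit gives centre (0.5930, 0.0902) and angle 9.5° against a bar yaw of 9.45°, so the flat is flush. The vial and standard are undisturbed. Next I push the keeper tab from behind with the fingers closed.

>>> {"api": "jog_arm", "payload": {
  "delta_pos": [
    [-3,-0.5,0],
    [-7,-1.2,0],
    [-11,-2,0],
    [-15,-2.6,0],
    [-19,-3.2,0],
    [-20.7,-3.5,-2],
    [-20.7,-3.5,-6],
    [-20.7,-3.5,-8],
    [-20.7,-3.5,-8],
    [-20.7,-3.5,-8]
  ],
  "turn": [0,0,0,0,0,0,0,0,0,0],
  "grip": [1,1,1,1,1,1,1,1,1,1]
}}

```text
time_s: 17.5
position: [0.4616, 0.0668, 0.1144]
tcp_rot: [[-0.986, -0.166, 0.0], [-0.166, 0.986, 0.0], [-0.0, 0.0, -1.0]]
force: [0.5, -0.8, 0.3]
opening: 0.006
grasp_force: 0.0
```

Run:
```python
from h import *
s=st(); X=np.array([.9865,.1642]);Y=np.array([-.1642,.9865]); d=s["position"][:2]-[.4841,.0711]; print(d@X,d@Y)
c=capture("side");p=proj(c,[[.4841,.0711,.0626]])[0].astype(int);print(p)
cv2.imwrite("pics/s2.png",cv2.resize(c["color"][p[1]-70:p[1]+50,p[0]-80:p[0]+80],None,fx=5,fy=5))
```

```text
17.5 [0.4616 0.0668 0.1144] yaw -170.47 F [ 0.51 -0.83  0.34] M [ 0.11 -0.15  0.01] op 0.006 gf 0.0 [  -5.5 -105.1]
-0.02289766230720703 -0.0005851302643157776
[272 208]
```

View pics/s2.png

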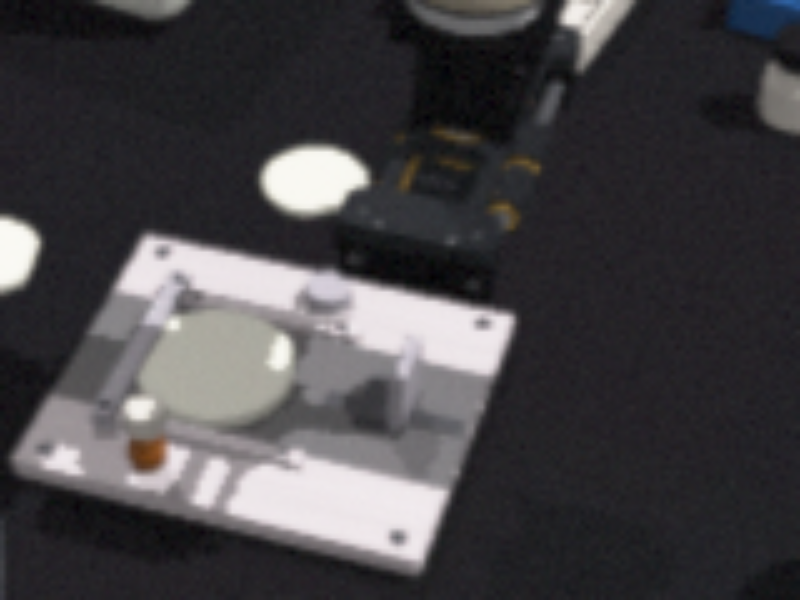

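Run:
```python
from h import *
c=capture("side"); s=st(); p0=np.array([272,208])-[80,70]
o=s["position"];R=s["tcp_rot"]
for v in [(0,0,0),(0,.015,0),(0,-.015,0),(0,0,-.07),(0.0375,.095,-.07),(0.0375,-.095,-.07),(-.0375,.095,-.07),(-.0375,-.095,-.07)]: print(v,((proj(c,[o+R@np.array(v)])[0]-p0)*5).round())
im=c["color"];
```

```text
17.6 [0.4622 0.0668 0.1149] yaw -170.46 F [0.59 0.01 0.01] M [ 0.09 -0.12 -0.04] op 0.003 gf 0.0 [  -5.5 -105.1]
(0, 0, 0) [449. 290.]
(0, 0.015, 0) [441. 308.]
(0, -0.015, 0) [456. 272.]
(0, 0, -0.07) [456. 186.]
(0.0375, 0.095, -0.07) [480. 323.]
(0.0375, -0.095, -0.07) [572.  94.]
(-0.0375, 0.095, -0.07) [326. 288.]
(-0.0375, -0.095, -0.07) [435.  67.]
```

The side view shows the gripper body hiding the fingers, and the projection agrees with that. The tab is at crop (405,385), ahead of the fingertips. Now I descend behind it.

>>> {"api": "jog_arm", "payload": {
  "delta_pos": [
    [-0.3,0,-2],
    [-0.3,0,-4.5],
    [-0.3,0,-6.5],
    [-0.3,0,-7.2],
    [-0.3,0,-7.2]
  ],
  "turn": [0,0,0,0,0],
  "grip": [1,1,1,1,1]
}}

```text
time_s: 18.23
position: [0.4589, 0.0668, 0.0424]
tcp_rot: [[-0.986, -0.166, 0.0], [-0.166, 0.986, -0.0], [-0.0, -0.0, -1.0]]
force: [0.1, -0.2, 0.2]
opening: 0.005
grasp_force: 0.0
```

>>> {"api": "jog_arm", "payload": {
  "delta_pos": [
    [0.1,0.02,0],
    [0.25,0.04,0],
    [0.4,0.07,0],
    [0.55,0.09,0],
    [0.7,0.12,0],
    [0.85,0.14,0],
    [1,0.17,0],
    [1.15,0.19,0],
    [1.3,0.22,0],
    [1.3,0.22,0]
  ],
  "turn": [0,0,0,0,0,0,0,0,0,0],
  "grip": [1,1,1,1,1,1,1,1,1,1]
}}

```text
time_s: 19.48
position: [0.471, 0.0691, 0.042]
tcp_rot: [[-0.986, -0.166, -0.001], [-0.166, 0.986, 0.0], [0.001, 0.0, -1.0]]
force: [-2.4, -0.5, -0.2]
opening: 0.008
grasp_force: 1.0
```

The tab is moving at about 2.4 N. About 39 mm remain, so I'll do 34 mm and then small steps.

>>> {"api": "jog_arm", "payload": {
  "delta_pos": [
    [0.15,0.02,0],
    [0.3,0.05,0],
    [0.45,0.07,0],
    [0.6,0.1,0],
    [0.75,0.12,0],
    [0.9,0.15,0],
    [1.05,0.17,0],
    [1.2,0.2,0],
    [1.35,0.22,0],
    [1.5,0.25,0],
    [1.6,0.27,0]
  ],
  "turn": [0,0,0,0,0,0,0,0,0,0,0],
  "grip": [1,1,1,1,1,1,1,1,1,1,1]
}}

```text
time_s: 20.85
position: [0.4877, 0.0717, 0.0421]
tcp_rot: [[-0.986, -0.166, 0.0], [-0.166, 0.986, -0.0], [-0.0, -0.0, -1.0]]
force: [-1.8, -0.2, -0.3]
opening: 0.006
grasp_force: 1.0
```

>>> {"api": "jog_arm", "payload": {
  "delta_pos": [
    [0.15,0.02,0],
    [0.3,0.05,0],
    [0.45,0.07,0],
    [0.6,0.1,0],
    [0.75,0.12,0],
    [0.9,0.15,0],
    [1.05,0.17,0],
    [1.2,0.2,0],
    [1.35,0.22,0],
    [1.5,0.25,0],
    [1.6,0.27,0],
    [1.7,0.28,0]
  ],
  "turn": [0,0,0,0,0,0,0,0,0,0,0,0],
  "grip": [1,1,1,1,1,1,1,1,1,1,1,1]
}}

```text
time_s: 22.35
position: [0.5046, 0.0745, 0.0421]
tcp_rot: [[-0.986, -0.166, -0.0], [-0.166, 0.986, 0.0], [0.0, 0.0, -1.0]]
force: [-2.8, 0.6, 1.5]
opening: 0.007
grasp_force: 1.0
```

Run:
```python
from h import *
s=st(); X=np.array([.9865,.1642]);Y=np.array([-.1642,.9865]); d=s["position"][:2]-[.4841,.0711]; print(d@X,d@Y)
w=capture("wrist");p=proj(w,[[.593,.09,.0246]])[0];print(p)
c=capture("side");
try:print(fit_disc(c,.0246,[.593,.09,.0246])[:5])
except Exception as e:print(e)
```

```text
22.35 [0.5046 0.0745 0.0421] yaw -170.47 F [-2.8   0.6   1.54] M [0.08 0.24 0.04] op 0.007 gf 1.015159527087235 [  -4.2 -103.7]
0.020811320985404027 -6.141624506291317e-06
[259.63740278 350.25913775]
(array([0.59686398, 0.10039611]), np.float32(41.482243), np.float64(0.051574401724366774), np.float64(0.015457112555310865), 55)
```

>>> {"api": "jog_arm", "payload": {
  "delta_pos": [
    [0.1,0.017,0],
    [0.2,0.033,0],
    [0.2,0.033,0]
  ],
  "turn": [0,0,0],
  "grip": [1,1,1]
}}

```text
time_s: 22.82
position: [0.5068, 0.0748, 0.0422]
tcp_rot: [[-0.986, -0.166, 0.0], [-0.166, 0.986, 0.0], [-0.0, -0.0, -1.0]]
force: [-1.7, -0.5, -0.6]
opening: 0.008
grasp_force: 0.8
```

>>> {"api": "jog_arm", "payload": {
  "delta_pos": [
    [0.05,0.01,0],
    [0.1,0.016,0],
    [0.1,0.016,0]
  ],
  "turn": [0,0,0],
  "grip": [1,1,1]
}}

```text
time_s: 23.2
position: [0.5076, 0.075, 0.0422]
tcp_rot: [[-0.986, -0.166, 0.0], [-0.166, 0.986, 0.0], [-0.0, 0.0, -1.0]]
force: [-2.7, 0.2, -0.4]
opening: 0.009
grasp_force: 0.9
```

>>> {"api": "jog_arm", "payload": {
  "delta_pos": [
    [0.05,0.008,0],
    [0.05,0.008,0]
  ],
  "turn": [0,0],
  "grip": [1,1]
}}

```text
time_s: 23.45
position: [0.5082, 0.0751, 0.0422]
tcp_rot: [[-0.986, -0.166, 0.0], [-0.166, 0.986, 0.0], [-0.0, 0.0, -1.0]]
force: [-1.5, 0.7, -0.1]
opening: 0.006
grasp_force: 0.9
```

>>> {"api": "jog_arm", "payload": {
  "delta_pos": [
    [0.05,0.008,0],
    [0.05,0.008,0]
  ],
  "turn": [0,0],
  "grip": [1,1]
}}

```text
time_s: 23.7
position: [0.5086, 0.0751, 0.0421]
tcp_rot: [[-0.986, -0.166, 0.0], [-0.166, 0.986, 0.0], [-0.0, 0.0, -1.0]]
force: [-1.7, 0.6, 0.0]
opening: 0.007
grasp_force: 0.9
```

>>> {"api": "jog_arm", "payload": {
  "delta_pos": [
    [0.05,0.008,0],
    [0.05,0.008,0]
  ],
  "turn": [0,0],
  "grip": [1,1]
}}

```text
time_s: 23.95
position: [0.509, 0.0752, 0.0422]
tcp_rot: [[-0.986, -0.166, -0.0], [-0.166, 0.986, 0.0], [0.0, 0.0, -1.0]]
force: [-2.2, 0.3, 0.4]
opening: 0.005
grasp_force: 1.1
```

>>> {"api": "jog_arm", "payload": {
  "delta_pos": [
    [0.05,0.008,0],
    [0.05,0.008,0]
  ],
  "turn": [0,0],
  "grip": [1,1]
}}

```text
time_s: 24.2
position: [0.5091, 0.0752, 0.0421]
tcp_rot: [[-0.986, -0.166, -0.001], [-0.166, 0.986, -0.0], [0.001, 0.0, -1.0]]
force: [-2.8, -0.7, 1.0]
opening: 0.004
grasp_force: 1.7
```

>>> {"api": "jog_arm", "payload": {
  "delta_pos": [
    [0.05,0.008,0],
    [0.05,0.008,0]
  ],
  "turn": [0,0],
  "grip": [1,1]
}}

```text
time_s: 24.45
position: [0.5091, 0.0753, 0.042]
tcp_rot: [[-0.986, -0.166, -0.002], [-0.166, 0.986, -0.0], [0.002, 0.0, -1.0]]
force: [-4.5, -1.4, 2.0]
opening: 0.003
grasp_force: 2.5
```

>>> {"api": "jog_arm", "payload": {
  "delta_pos": [
    [0.05,0.008,0],
    [0.05,0.008,0],
    [0.05,0.008,0]
  ],
  "turn": [0,0,0],
  "grip": [1,1,1]
}}

```text
time_s: 24.82
position: [0.5092, 0.0754, 0.0419]
tcp_rot: [[-0.986, -0.166, -0.003], [-0.166, 0.986, -0.0], [0.003, 0.0, -1.0]]
force: [-6.0, -1.5, 1.0]
opening: 0.005
grasp_force: 2.8
```

The nose has touched: travel stopped and force rose to 6 N. I'll back straight off, lift, and look from the same viewpoint as before.

>>> {"api": "jog_arm", "payload": {
  "delta_pos": [
    [-0.5,-0.08,0],
    [-1.5,-0.25,0],
    [-2,-0.33,0],
    [-2,-0.33,3],
    [-2,-0.33,8],
    [0,0,13],
    [5,0.8,15],
    [10,1.7,15],
    [14,2.4,15],
    [15.7,2.6,15],
    [15.7,2.6,15],
    [15.7,2.6,15]
  ],
  "turn": [0,0,0,0,0,0,0,0,0,0,0,0],
  "grip": [1,1,1,1,1,1,1,1,1,1,1,1]
}}

```text
time_s: 26.32
position: [0.6663, 0.1014, 0.1917]
tcp_rot: [[-0.986, -0.166, -0.002], [-0.166, 0.986, -0.0], [0.002, 0.0, -1.0]]
force: [-0.6, -0.3, -0.7]
opening: 0.007
grasp_force: 0.0
```

Run:
```python
from h import *
st()
w=capture("wrist");im=w["color"]
cv2.imwrite("pics/w5.png",cv2.resize(im[0:190,129:389],None,fx=3,fy=3,interpolation=cv2.INTER_CUBIC))
print(fit_disc(w,.0246,[.593,.09,.0246])[:5])
```

```text
26.32 [0.6663 0.1014 0.1917] yaw -170.47 F [-0.59 -0.32 -0.71] M [ 0.11 -0.11  0.05] op 0.007 gf 0.0 [  -0.8 -100.4]
(array([0.59371728, 0.0901918 ]), np.float32(9.538198), np.float64(0.045584031134950354), np.float64(0.03715837688538407), 43)
```

View pics/w5.png

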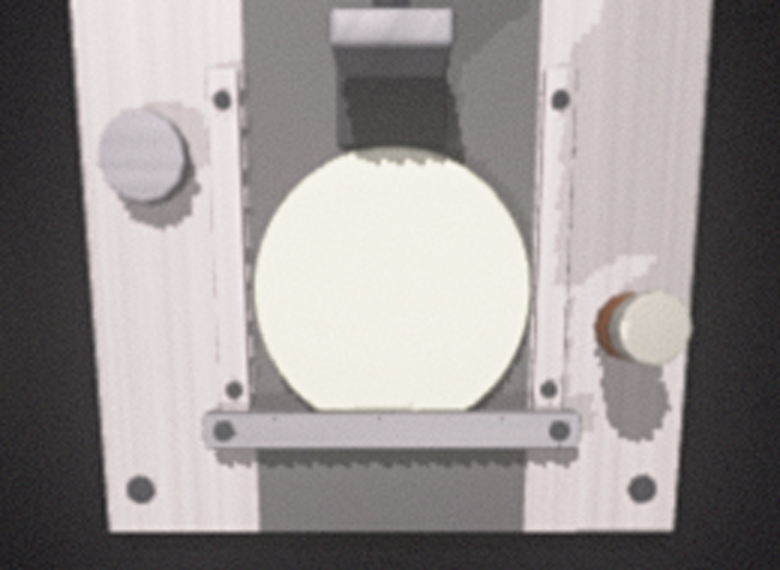

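The flat is flush on the bar at (315–465, 410) with a fitted angle of 9.5°. The keeper's nose meets the disc's round edge at (395,150), and the bystanders on the stage are unmoved. I'm handing it in.

```bash
python3 -c "
from rig import *
print(hand_in())"
```

```text
the job is handed in; nothing more can be done
None
```

Job handed in at about 26 s: the disc's flat is flush against the bar, the keeper's nose touches its round edge, and the arm is clear; the highest force I read was about 7 N.

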